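Pry the spring clip off a rotary switch and take its dial off

TASK

The dial of the rotary switch on the mounting plate has to come off. Take the hooked pick from its rest, put its hook down into the pull loop of the spring clip and with it pull the clip sideways out of the spindle's groove (never touch the clip with the fingers while it is in the groove), letting it drop onto the mounting plate. Then put the pick down anywhere on the bench, lift the dial off the spindle, lower it into the empty parts bin beside the plate and let go; leave the other things where they are.

Things in the scene. Friction and masses are not known exactly. Their poses are not given: they have to be found in the camera images.
- panel: Aluminium mounting plate lying on the bench, 300 x 300 mm, 3 mm thick; origin: centre of its underside, z up. A rail with grey, white and black devices, up to 80 mm high, runs along its +x edge (local x 80 to 140 mm); a loose terminal block 38 mm high lies near its corner at local (-110, -110) mm. Fixed.
- switch: Rotary switch fixed on the plate: grey box 64 x 64 x 30 mm high, on it a black neck 34 mm across up to 48 mm, then an upright steel spindle 18 mm across whose top is 89 mm above the origin. Origin: centre of the box's underside (on the plate, 3 mm above the bench), z up along the spindle.
- groove (a point): Point on the spindle's axis, 78 mm above the switch's underside (81 mm above the bench), level with the underside of the seated clip. The groove is 14 mm across and 5 mm high.
- dial: Black knurled round dial, loose on the spindle (bore 20 mm), resting on the switch's neck: rim 50 mm across, 20 mm high, on it a boss 27 mm across, 10 mm high. Origin: centre of its underside. 60 g. Below the rim 18 mm of height is free for fingertips around the neck. The clip on its boss holds it down; without it the dial lifts off freely, clear of the spindle after 41 mm.
- clip: Spring clip of 3.5 mm steel wire, 24 g, flat in the spindle's groove on top of the dial's boss. Origin: centre of the clasped ring, at its underside (on the spindle's axis when seated); x points from the spindle out through the pull loop; z up. Two sprung jaws (local x -9 to 13 mm, 22 mm wide) clasp the groove, open to -x. Pulled along its +x with about 7 N (5 to 10 N), it snaps free after some 12 mm.
- loop (a point): Centre of the window of the clip's pull loop, clip-frame (22, 0, 1.75) mm, at half the wire's height. The loop is a closed wire frame, local x 13 to 31 mm; window 14 x 14 mm; it overhangs the boss with 10 mm of free height below it down to the dial's rim. Pulled 45 mm or more from its seat, the clip drops off the dial onto the plate.
- pick: Hooked pick lying level across its rest: black square handle 100 mm long, 16 x 16 mm, and a 4 mm steel shank that runs on along +x and ends in a hook bent straight down. Origin: centre of the handle; x points from the handle to the hook, z up (opposite to the hook's tip). The shank's centre line is level with the handle's and the hook's lies at x = 110 mm. 60 g.
- hook_tip (a point): Lowest end of the pick's hook: pick-frame (110, 0, -24) mm.
- rest: Dark steel rest for the pick, fixed on the bench: two upright notched posts, 8 mm thick, 48 mm wide, 80 mm apart (centres) along its x, 72 mm free between them; base plate 6 mm. Notches 22 mm wide, open above, floor 50 mm and ears 61 mm above the bench; the handle lies in them along x, its centre 58 mm above the bench. Origin: centre of its underside.
- bin: Open plastic parts bin, fixed on the bench, outside 180 (x) x 150 (y) x 50 mm high, walls and floor 4 mm; empty. Origin: centre of its underside.
- screwdriver: Green-handled screwdriver, 180 mm, 26 mm high, lying along the near edge of the plate; a bystander. Origin: under its middle.
- tape: Roll of black tape, 70 mm across, 19 mm high; a bystander. Origin: centre of its underside.
- multimeter: Orange multimeter, 150 x 75 x 40 mm; a bystander. Origin: centre of its underside.
- terminal: Loose grey terminal block on the plate, 45 x 16 x 38 mm high; a bystander. Origin: centre of its underside.
- tub: Small white tub, 56 mm across, 35 mm high; a bystander. Origin: centre of its underside.
Mind the look-alikes: they are no part of the job. Leave any red or turquoise look-alike of the switch alone.

How it is judged (in metres and radians):
On the way, in this order (a step that is already met when the one before it is completed fails the run):
1. the pick's hook is down in the clip's loop, its tip below the wire, while the clip is still in the groove (horizontal distance between hook_tip and loop below 0.011 m and z of hook_tip in the frame of clip between -0.015 and 0 m and distance between clip and groove below 0.006 m), for 0.1 s.
2. the clip is out of the groove, more than 20 mm off the spindle's axis (horizontal distance between clip and groove above 0.02 m), for 0.1 s.
3. the dial is lowered into the bin in the fingers, not dropped: its underside within 20 mm of the bin's floor while the fingers hold it (horizontal distance between dial and bin below 0.09 m and z of dial in the frame of bin below 0.024 m and contact force between the fingers and dial above 0.3 N), for 0.05 s.
At the end, for the whole second after the job is handed in: Dial in the bin (origin inside the walls, under 40 mm high); clip off the spindle, on the mounting plate (origin within 160 mm of the plate centre in its x and y, under 60 mm high); pick on the bench or in its rest (origin under 100 mm high); all three at rest (under 30 mm/s) (x of dial in the frame of bin between -0.086 and 0.086 m and y of dial in the frame of bin between -0.071 and 0.071 m and height (world z) of dial below 0.04 m and linear speed of each of dial, clip, pick below 0.03 m/s and x of clip in the frame of panel between -0.16 and 0.16 m and y of clip in the frame of panel between -0.16 and 0.16 m and height (world z) of clip below 0.06 m and horizontal distance between clip and groove above 0.02 m and height (world z) of pick between -0.01 and 0.1 m); the robot touches nothing.
It fails at once if the fingers touch the clip (over 0.5 N) while it is in the groove (within 15 mm of its seat) (contact force between the fingers and clip above 0.5 N and distance between clip and groove below 0.015 m).
It fails at once if a bystander (screwdriver, tape, multimeter, terminal block or tub) is moved more than 30 mm (distance of any of screwdriver, tape, multimeter, terminal, tub from where it was at the start of the episode above 0.03 m).
It also fails if it takes over 66 s, if anything falls off the work surface, if the arm or the gripper's body presses on something with over 40 N, if the wrist force passes 120 N, or if a joint passes its speed limit or range.

ROBOT

A 6-joint arm with a two-finger parallel gripper is mounted at the origin on the work surface. World frame = base frame: x ahead of the robot, y to its left, z up, the work surface at z = 0. Lengths are in mm, angles in rad, forces in N, time in s.
With the tool pointing down it reaches from about 425 to 1125 mm from the base axis. Payload 14.9 kg.
Tool frame: the origin (TCP) lies on the centre line of the jaws, within the pads' length; the fingertips stand 19 mm ahead of it and the grasp point (between the pads) is the TCP (ctrl.tip_reach is the distance from the TCP to the fingertips, in mm); z points along the fingers, y is the line along which they close (so a half turn about z gives the same grasp; the last joint's range is limited). The gripper opens to 91 mm and grips with 3 to 60 N. Pads are 32 mm wide; open, the fingers measure 118 mm over their backs; the gripper's body (76 mm by 178 mm) begins 60 mm behind the grasp point.
Start: joints at [1.13, 0.379, 1.734, -0, 1.028, -0.033], TCP at [277.622, 642.607, 232.932] pointing down, gripper open.
Joint ranges: [-2.77, 2.77], [-0.74, 2.19], [0, 2.66], [-1.06, 4.2], [0.31, 2.87], [-3.08, 3.08]. Speed limits (rad/s): [1.89, 1.89, 2.39, 3.14, 3.14, 3.14].

INTERFACE

Orientations are given as a 3x3 rotation matrix whose columns are the frame's x, y, z axes.
In Python, from bench import ctrl gives the robot as it stands. The module is installed in compiled form; this text tells all that it offers.
- The arm moves only by the shell command python3 -m jog 'ROWS' [FORCE]. ROWS is JSON, a list of rows, each an object of numbers: "gripper": the closure, from 0 (fully open) to 1 (shut); "dx", "dy", "dz": the shift along the world's x, y, z each as a share of 0.1 m, from -1 to 1; "roll": the turn about the world's z as a share of 90 degrees, from -1 to 1. A call has 1 to 12 rows; each row is the pose to reach, as a shift and turn from the pose commanded when the call began; what a row does not reach only later rows make up. A row lasts 1/10 s, in which the tool goes at most 50 mm and 8.59 degrees, less where a joint would pass 70% of its speed; a pose out of reach is approached as far as the arm can. A call with a number of a shift or a turn outside -1 to 1 is refused whole. A call with a gripper value outside its range is refused whole. The fingers move at their own pace and stop on an object; FORCE is the grip in N (left out, the last holds). Time passes only in rows, so rows that repeat a pose let the fingers close. It gives the time, the measured TCP pose, the force, the opening and the grip force at its end, in the units of the state.
- ctrl.get_obs(): the state, without advancing time (a new reading comes with each control period).
- ctrl.read_camera(name): name is "scene" or "top" or "wrist"; returns the picture (420x560x3 uint8, blue, green, red); there is no depth.
- ctrl.camera_model(name): a dict with "vertical_fov" (degrees; the focal length in pixels is half the picture's height over the tangent of half this angle, whatever the lens; pixels are square), "cx", "cy" (the principal point, pixels), "dist" ([k1, k2, p1, p2, k3] as OpenCV has them; the pictures are not rectified), "rvec" (rotation vector, rad) and "tvec" (3), from world to camera coordinates, as OpenCV has them. Camera axes: x right, y down, z forward; pixel columns grow to the right and rows downward; lengths in mm; the calibration is good to about 2 mm. A picture is of the moment at which its call begins: read the wrist's pose just before it. camera_model takes no time and is no camera call; for the wrist camera it gives the pose at the moment of the call.
- ctrl.hand_in(): hands the job in; it is judged then, once.
Trained networks look in the newest picture that a camera, given by its name, has taken for a name from the list of things; names that differ only in an ending like _2 or _b are one class to them, and where a whole thing is asked for, a point or a joint stands for the part that bears it (a point fixed in the world has none). Each returns a list of dicts, best first, with "score" (0 to 1); they miss things now and then, are a little off and sometimes report something else, mostly with a low value. They report only what shows in the picture. A call takes as long as a camera call. They do not tell look-alikes from the thing itself.
- ctrl.look_for(camera, target): "bbox" ([left, top, right, bottom] in pixels, round what is visible of it).
The state is a dict: "t": time; "joint_pos": joint angles; "dq": joint speeds; "effort": joint torques, N m; "position": TCP position; "tcp_rot": TCP orientation; "ft_force": force on the tool from outside, world axes, zero at the start; "torque": the same for the moment, N m; "gripper_width": finger opening in mm; "grasp_force": force on a finger pad.
Only numpy, scipy, OpenCV 4.12 (cv2) and the standard library are available. Lean on these libraries where they do the work, as an engineer would, in place of code of your own. Each camera call takes 0.05 s, during which the arm holds its last target. There are 200 camera calls.

## Working session

There is one attempt and no reset: what is moved stays moved. The work goes in short steps, Python scripts to look and compute and a shell command to move; the robot and the scene stay as the last step left them, time stands still between calls to the robot, and variables do not carry over. Pictures are saved under pics/ and viewed, at most 10 in all, crops included, and the job is handed in when it is done.

```bash
mkdir -p pics; cat > h.py <<'E'
import cv2, numpy as np
from bench import ctrl
def cam(n):
    m=ctrl.camera_model(n); f=210/np.tan(np.radians(m["vertical_fov"])/2)
    K=np.array([[f,0,m["cx"]],[0,f,m["cy"]],[0,0,1.]]); R=cv2.Rodrigues(np.array(m["rvec"],float))[0]
    return K,np.array(m["dist"],float),R,np.array(m["tvec"],float).ravel()
def at_z(n,uv,z,c=None):
    K,d,R,t=c or cam(n); p=cv2.undistortPoints(np.array([[uv]],float),K,d).ravel()
    r=R.T@np.array([p[0],p[1],1]); o=-R.T@t
    return o+r*(z-o[2])/r[2]
def proj(n,P,c=None):
    K,d,R,t=c or cam(n); return cv2.projectPoints(np.array(P,float).reshape(-1,1,3),cv2.Rodrigues(R)[0],t,K,d)[0].reshape(-1,2)
E
python3 - <<'E'
from h import *
a=ctrl.read_camera("scene");b=ctrl.read_camera("top")
cv2.imwrite("pics/s.png",a);cv2.imwrite("pics/t.png",b)
for n in["scene","top"]:
    K,d,R,t=cam(n);print(n,-R.T@t,K[0,0])
for k in["switch","dial","clip","pick","rest","bin","panel","hook_tip"]:
    print(k,[(np.round(r["bbox"]).tolist(),round(r["score"],2)) for r in ctrl.look_for("top",k)][:4])
E
```

```text
scene [1175.62506127 -273.27134896  672.61732751] 419.14985263268215
top [ 314.90563208   40.86204813 1228.96244408] 510.3711817028645
switch [([280.0, 166.0, 307.0, 195.0], 0.93), ([205.0, 264.0, 237.0, 289.0], 0.92), ([272.0, 266.0, 301.0, 298.0], 0.74), ([338.0, 266.0, 372.0, 300.0], 0.64)]
dial [([284.0, 162.0, 308.0, 184.0], 0.71)]
clip []
pick [([156.0, 211.0, 220.0, 233.0], 0.59)]
rest [([160.0, 206.0, 201.0, 239.0], 0.93), ([285.0, 164.0, 309.0, 185.0], 0.33)]
bin [([401.0, 182.0, 469.0, 261.0], 0.62)]
panel [([225.0, 110.0, 351.0, 233.0], 0.59)]
hook_tip [([153.0, 213.0, 202.0, 228.0], 0.92), ([181.0, 161.0, 203.0, 184.0], 0.35)]
```

View pics/t.png

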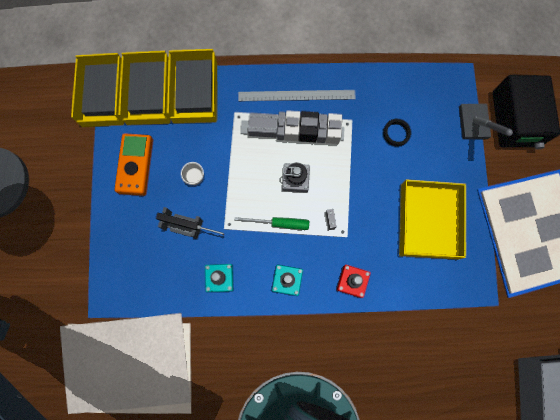

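View pics/s.png

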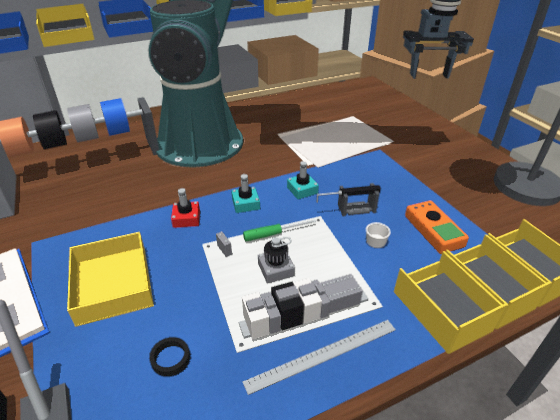

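Top view: the real switch (grey, on the white plate) is at (295,177). Possible mix-ups are the turquoise ones at (219,278) and (287,280), and the red one at (354,281). The pick in its rest is at (180,222) with the hook at (223,234). The empty yellow bin is at (433,220); the divided bins at top left are not it. Next is one close crop to check.

```bash
python3 - <<'E'
from h import *
t=cv2.imread("pics/t.png");s=cv2.imread("pics/s.png")
f=lambda im,x,y,w,h,k:cv2.resize(im[y:y+h,x:x+w],None,fx=k,fy=k,interpolation=cv2.INTER_CUBIC)
A=f(t,270,155,50,50,8);B=f(t,150,195,80,50,5);C=f(s,250,225,50,50,4);D=f(s,310,175,80,50,5)
o=np.zeros((600,800,3),np.uint8);o[:400,:400]=A;o[:250,400:]=B;o[400:,:200]=C;o[300:550,400:]=D
cv2.imwrite("pics/c1.png",o)
E
```

```text
(no output)
```

View pics/c1.png

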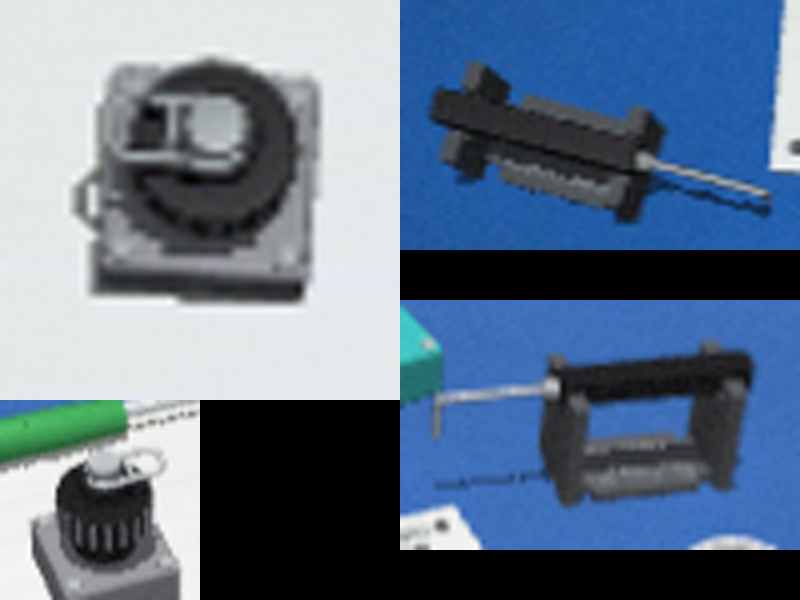

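```bash
python3 - <<'E'
from h import *
g=lambda u,z,n="top":np.round(at_z(n,u,z),1)
print("spindle",g((297.3,170.2),92),"loop",g((288.7,171),84.7))
s=lambda x,y,k,x0,y0:(x0+x/k,y0+y/k)
print("scene spindle",g(s(105,60,4,250,225),92,"scene"),"loop",g(s(145,66,4,250,225),84.7,"scene"))
print("h ends",g((157.3,216),58),g((198,226.5),58),"hook",g((224,233.7),60))
print("scene hook bend",g(s(38,102,5,310,175),58,"scene"),"tip",g(s(37,137,5,310,175),34,"scene"),"hend",g(s(348,70,5,310,175),58,"scene"),g(s(155,86,5,310,175),58,"scene"))
print("bin",[g(u,50) for u in((402,182),(466,182),(466,259),(400,258))],"panel",[g(u,3) for u in((236,113),(352,117),(348,237),(225,233))])
print(proj("top",[[400,300,0]]))
E
```

```text
spindle [607.9 -15.1  92. ] loop [608.4   4.4  84.7]
scene spindle [606.7  -9.7  92. ] loop [612.4  10.2  84.7]
h ends [515.3 314.2  58. ] [488.2 218.2  58. ] hook [469.6 157.6  60. ]
scene hook bend [471.3 165.4  58. ] tip [469.1 167.7  34. ] hend [514.3 319.6  58. ] [484.5 224.5  58. ]
bin [array([ 583.9, -267.5,   50. ]), array([ 580.5, -426.8,   50. ]), array([ 394.2, -409.6,   50. ]), array([ 402.4, -250.1,   50. ])] panel [array([785.1, 131. ,   3. ]), array([ 767.5, -163.9,    3. ]), array([ 461., -137.,    3.]), array([478.8, 160.8,   3. ])]
[[168.03301799 266.91225562]]
```

The crop confirms the choice: the clip loop points left (roughly world +y) from the spindle, and the pick's handle lies in its two posts with the hook towards -y. The next step is to go above the pick and look with the wrist camera.

```bash
python3 -c "
from h import *
o=ctrl.get_obs();print(o['t'],np.round(o['tcp_rot'],3).tolist(),ctrl.tip_reach,o['gripper_width'])
K,d,R,t=cam('wrist');print(-R.T@t,R)"
python3 -m jog '[{"dx":0.5,"dy":-0.5},{"dx":0.8,"dy":-1},{"dx":0.8,"dy":-1}]' 40
python3 -m jog '[{"dx":0.4,"dy":-0.5},{"dx":0.8,"dy":-1},{"dx":0.8,"dy":-1}]'
python3 -m jog '[{"dx":0.3,"dy":-0.5},{"dx":0.6,"dy":-1},{"dx":0.6,"dy":-1}]'
```

```text
0.5 [[-0.918, 0.397, -0.0], [0.397, 0.918, -0.0], [0.0, -0.0, -1.0]] 19.0 91.21409072747795
[216.04429082 668.0405402  384.79931764] [[ 0.39643705  0.91806112 -0.00120459]
 [ 0.8923664  -0.38503263  0.23544019]
 [ 0.21568468 -0.09441215 -0.97188809]]invalid input at $[0]: expected keys gripper, dx, dy, dz, roll
invalid input at $[0]: expected keys gripper, dx, dy, dz, roll
invalid input at $[0]: expected keys gripper, dx, dy, dz, roll
```

```bash

python3 -m jog '[{"gripper":0,"dx":0.4,"dy":-0.5,"dz":0,"roll":-0.1},{"gripper":0,"dx":0.8,"dy":-1,"dz":0,"roll":-0.2},{"gripper":0,"dx":0.8,"dy":-1,"dz":0,"roll":-0.3}]' 40
python3 -m jog '[{"gripper":0,"dx":0.4,"dy":-0.5,"dz":0,"roll":-0.1},{"gripper":0,"dx":0.8,"dy":-1,"dz":0,"roll":-0.2},{"gripper":0,"dx":0.8,"dy":-1,"dz":0,"roll":-0.3}]'
python3 -m jog '[{"gripper":0,"dx":0.3,"dy":-0.5,"dz":0,"roll":-0.1},{"gripper":0,"dx":0.6,"dy":-1,"dz":0,"roll":-0.2},{"gripper":0,"dx":0.6,"dy":-1,"dz":0,"roll":-0.31}]'
python3 -m jog '[{"gripper":0,"dx":0,"dy":-0.4,"dz":0,"roll":0},{"gripper":0,"dx":0,"dy":-0.75,"dz":0,"roll":0},{"gripper":0,"dx":0,"dy":-0.75,"dz":0,"roll":0},{"gripper":0,"dx":0,"dy":-0.75,"dz":0,"roll":0},{"gripper":0,"dx":0,"dy":-0.75,"dz":0,"roll":0}]'
python3 - <<'E'
from h import *
o=ctrl.get_obs();print(o['t'],o['position'],np.degrees(np.arctan2(o['tcp_rot'][1][1],o['tcp_rot'][0][1])))
c=cam("wrist");im=ctrl.read_camera("wrist");cv2.imwrite("pics/w1.png",im)
import pickle;pickle.dump(c,open("w1.pkl","wb"))
print(proj("wrist",[[515,314,58],[488,218,58],[471,161,58]],c))
E
```

```text
t: 0.8
position: [358.9, 540.4, 232.8]
tcp_rot: [[-0.649, 0.761, -0.0], [0.761, 0.649, -0.001], [-0.0, -0.0, -1.0]]
ft_force: [-0.2, 1.3, 0.9]
gripper_width: 91.2
grasp_force: 0.0
t: 1.1
position: [439.2, 440.1, 233.0]
tcp_rot: [[-0.253, 0.968, 0.0], [0.968, 0.253, -0.0], [-0.0, 0.0, -1.0]]
ft_force: [-0.1, 0.2, 0.3]
gripper_width: 90.8
grasp_force: 0.0
t: 1.4
position: [499.2, 339.5, 233.0]
tcp_rot: [[0.194, 0.981, 0.0], [0.981, -0.194, -0.0], [-0.0, 0.0, -1.0]]
ft_force: [-0.1, 1.4, -0.1]
gripper_width: 91.4
grasp_force: 0.0
t: 1.9
position: [497.8, 268.3, 233.1]
tcp_rot: [[0.186, 0.983, 0.0], [0.983, -0.186, 0.0], [0.0, 0.0, -1.0]]
ft_force: [-1.2, -0.6, -0.1]
gripper_width: 91.2
grasp_force: 0.0
1.9 [497.81717104 268.29106945 233.14495914] -10.697352305798765
[[285.80005508 146.88989342]
 [276.45410695 247.16339298]
 [270.57467622 300.66084499]]
```

View pics/w1.png

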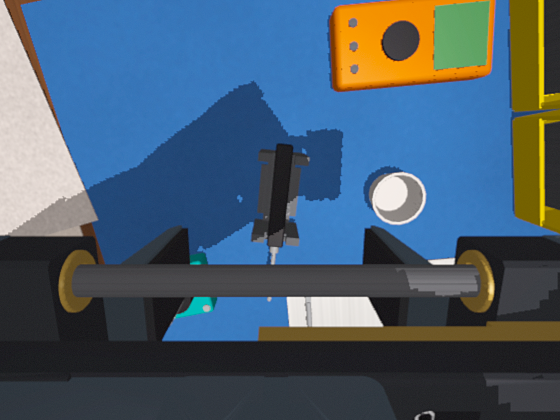

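The wrist view shows the handle from (284,146) to (275,246) and the hook at (269,299). This is within 2 px of the estimate.

```bash
python3 - <<'E'
from h import *
import pickle;c=pickle.load(open("w1.pkl","rb"))
a=at_z(0,(284.3,145.5),66,c);b=at_z(0,(276,241),66,c);h=at_z(0,(269,299),50,c)
print(a,b,h,(a+b)/2,np.linalg.norm(a-b),np.degrees(np.arctan2(*(b-a)[1::-1])))
E
```

```text
[513.72702227 315.9330164   66.        ] [489.25312193 227.13147757  66.        ] [468.78278871 159.04252375  50.        ] [501.4900721  271.53224698  66.        ] 92.11235040888972 -105.40832448180785
```

```bash

python3 -m jog '[{"gripper":0,"dx":0.027,"dy":-0.01,"dz":-0.4,"roll":-0.052},{"gripper":0,"dx":0.027,"dy":-0.01,"dz":-0.8,"roll":-0.052},{"gripper":0,"dx":0.027,"dy":-0.01,"dz":-1,"roll":-0.052}]'
python3 -m jog '[{"gripper":0,"dx":0,"dy":0,"dz":-0.35,"roll":0},{"gripper":0,"dx":0,"dy":0,"dz":-0.6,"roll":0},{"gripper":0,"dx":0,"dy":0,"dz":-0.75,"roll":0},{"gripper":0,"dx":0,"dy":0,"dz":-0.75,"roll":0}]'
python3 -m jog '[{"gripper":1,"dx":0,"dy":0,"dz":0,"roll":0},{"gripper":1,"dx":0,"dy":0,"dz":0,"roll":0},{"gripper":1,"dx":0,"dy":0,"dz":0,"roll":0},{"gripper":1,"dx":0,"dy":0,"dz":0,"roll":0},{"gripper":1,"dx":0,"dy":0,"dz":0,"roll":0},{"gripper":1,"dx":0,"dy":0,"dz":0,"roll":0},{"gripper":1,"dx":0,"dy":0,"dz":0,"roll":0},{"gripper":1,"dx":0,"dy":0,"dz":0,"roll":0}]' 50
```

```text
t: 2.25
position: [499.0, 266.9, 130.0]
tcp_rot: [[0.265, 0.964, -0.003], [0.964, -0.265, -0.001], [-0.002, -0.002, -1.0]]
ft_force: [0.5, 0.2, 0.5]
gripper_width: 91.6
grasp_force: 0.0
t: 2.65
position: [499.4, 266.8, 56.3]
tcp_rot: [[0.265, 0.964, -0.003], [0.964, -0.265, -0.001], [-0.002, -0.002, -1.0]]
ft_force: [-0.6, -0.5, 0.3]
gripper_width: 90.9
grasp_force: 0.0
t: 3.45
position: [500.3, 266.6, 57.9]
tcp_rot: [[0.265, 0.964, -0.0], [0.964, -0.265, 0.0], [0.0, -0.0, -1.0]]
ft_force: [-0.1, -0.3, -0.5]
gripper_width: 30.2
grasp_force: 0.0
```

```bash

python3 -m jog '[{"gripper":1,"dx":0,"dy":0,"dz":0,"roll":0},{"gripper":1,"dx":0,"dy":0,"dz":0,"roll":0},{"gripper":1,"dx":0,"dy":0,"dz":0,"roll":0},{"gripper":1,"dx":0,"dy":0,"dz":0,"roll":0}]'
python3 -m jog '[{"gripper":1,"dx":0,"dy":0,"dz":0.1,"roll":0},{"gripper":1,"dx":0,"dy":0,"dz":0.3,"roll":0},{"gripper":1,"dx":0,"dy":0,"dz":0.6,"roll":0},{"gripper":1,"dx":0,"dy":0,"dz":0.8,"roll":0.05},{"gripper":1,"dx":0,"dy":0,"dz":0.8,"roll":0.15},{"gripper":1,"dx":0,"dy":0,"dz":0.8,"roll":0.15}]'
python3 - <<'E'
from h import *
o=ctrl.get_obs();print(o['t'],o['position'],np.degrees(np.arctan2(o['tcp_rot'][1][1],o['tcp_rot'][0][1])))
import pickle
for n in("wrist","scene","top"):
    c=cam(n);im=ctrl.read_camera(n);cv2.imwrite(f"pics/l_{n}.png",im);pickle.dump(c,open(f"l_{n}.pkl","wb"))
    y=np.array(o['tcp_rot'])[:,0]; p=np.array(o['position'])
    print(n,proj(n,[p-110*y,p-110*y-[0,0,24]],c))
s=cv2.imread("pics/l_scene.png")[120:240,200:420];t=cv2.imread("pics/l_top.png")[140:260,140:320]
w=cv2.imread("pics/l_wrist.png")
o=np.zeros((600,800,3),np.uint8)
a=cv2.resize(s,None,fx=2.5,fy=2.5);o[:a.shape[0],:a.shape[1]]=a
a=cv2.resize(t,(375,250));o[300:550,:375]=a;a=cv2.resize(w,(420,315));o[285:,380:]=a
cv2.imwrite("pics/l.png",o)
E
```

```text
t: 3.85
position: [500.3, 266.6, 57.9]
tcp_rot: [[0.265, 0.964, -0.0], [0.964, -0.265, -0.0], [-0.0, -0.0, -1.0]]
ft_force: [-0.2, 0.5, -1.2]
gripper_width: 15.8
grasp_force: 50.0
t: 4.45
position: [500.6, 266.8, 139.2]
tcp_rot: [[0.03, 1.0, 0.001], [1.0, -0.03, 0.001], [0.001, 0.001, -1.0]]
ft_force: [-0.4, -0.4, -1.4]
gripper_width: 15.9
grasp_force: 50.0
4.45 [500.6336941  266.78635991 139.17809129] -1.72946420358686
wrist [[277.75332376 455.42730224]
 [277.50725869 419.48825086]]
scene [[321.99220899 174.0250375 ]
 [321.33127489 182.65502473]]
top [[220.5447278  216.29352015]
 [221.70870947 218.0556836 ]]
```

View pics/l.png

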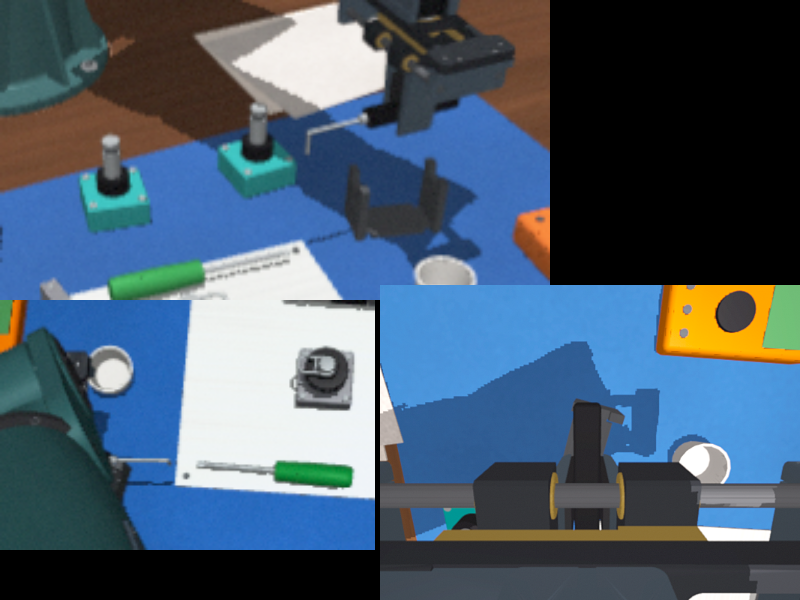

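The scene and top views show the pick held level. Its hook is at scene (323,174) and top (220,217), matching the kinematics to about 1 px, so I'll go with the top view. The next step is to hover the hook over the loop.

```bash

python3 -m jog '[{"gripper":1,"dx":0.3,"dy":-0.3,"dz":0,"roll":0.019},{"gripper":1,"dx":0.7,"dy":-0.6,"dz":0,"roll":0.019},{"gripper":1,"dx":1,"dy":-0.9,"dz":0,"roll":0.019},{"gripper":1,"dx":1,"dy":-1,"dz":0,"roll":0.019}]'
python3 -m jog '[{"gripper":1,"dx":0.07,"dy":-0.3,"dz":0,"roll":0},{"gripper":1,"dx":0.07,"dy":-0.52,"dz":-0.14,"roll":0},{"gripper":1,"dx":0.07,"dy":-0.52,"dz":-0.14,"roll":0},{"gripper":1,"dx":0.07,"dy":-0.52,"dz":-0.14,"roll":0}]'
python3 - <<'E'
from h import *
o=ctrl.get_obs();print(o['t'],o['position'],np.degrees(np.arctan2(o['tcp_rot'][1][1],o['tcp_rot'][0][1])))
p=np.array(o['position'])-110*np.array(o['tcp_rot'])[:,0]
O=np.zeros((600,800,3),np.uint8)
for i,(n,x,y,k) in enumerate((("scene",250,220,8),("top",265,145,8))):
    im=ctrl.read_camera(n);cv2.imwrite(f"pics/v_{n}.png",im)
    O[:480,400*i:400*i+400]=cv2.resize(im[y:y+60,x:x+50],None,fx=k,fy=k,interpolation=cv2.INTER_CUBIC)
    print(n,(proj(n,[p,p-[0,0,24],[608,4.5,83]])-[x,y])*k+[400*i,0])
cv2.imwrite("pics/v.png",O)
E
```

```text
t: 5.0
position: [603.3, 164.2, 137.8]
tcp_rot: [[0.009, 1.0, 0.001], [1.0, -0.009, -0.0], [-0.0, 0.001, -1.0]]
ft_force: [-0.6, 0.5, -1.2]
gripper_width: 15.8
grasp_force: 50.0
t: 5.4
position: [606.7, 114.6, 123.4]
tcp_rot: [[0.006, 1.0, -0.001], [1.0, -0.006, -0.0], [-0.0, -0.001, -1.0]]
ft_force: [0.7, 0.1, -0.5]
gripper_width: 16.0
grasp_force: 50.0
5.4 [606.67702339 114.55706532 123.41358686] -0.3327861714184738
scene [[260.10508521  49.23985541]
 [259.56066579 120.58140843]
 [262.3018808  172.7444764 ]]
top [[592.75987428 181.67787237]
 [590.6882015  203.18003705]
 [589.31165168 210.82589323]]
```

View pics/v.png

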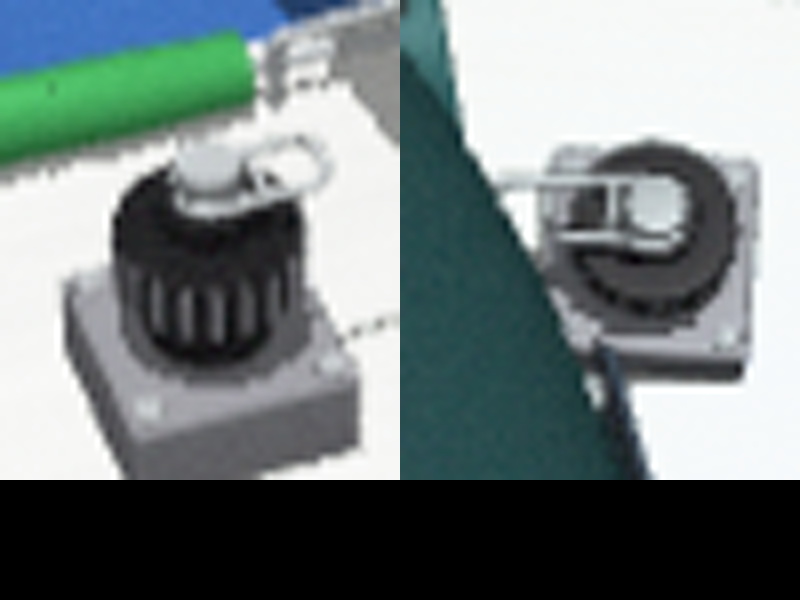

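The hook's shank runs into the upper wire line at top-crop (500–570,182), and the loop window is centred near (583,208). In the scene crop the hook bend is at (268,47) and the window centre at (287,167). So the loop is at about (608.5, 8), a few mm further in +y. I'll correct for that and descend slowly.

```bash

python3 -m jog '[{"gripper":1,"dx":0.013,"dy":0.033,"dz":0,"roll":0.004},{"gripper":1,"dx":0.013,"dy":0.033,"dz":-0.06,"roll":0.004},{"gripper":1,"dx":0.013,"dy":0.033,"dz":-0.12,"roll":0.004},{"gripper":1,"dx":0.013,"dy":0.033,"dz":-0.12,"roll":0.004}]'
python3 -m jog '[{"gripper":1,"dx":0,"dy":0,"dz":-0.04,"roll":0},{"gripper":1,"dx":0,"dy":0,"dz":-0.08,"roll":0},{"gripper":1,"dx":0,"dy":0,"dz":-0.08,"roll":0}]'
python3 - <<'E'
from h import *
o=ctrl.get_obs();print(o['t'],o['position'],o['ft_force'])
p=np.array(o['position'])-110*np.array(o['tcp_rot'])[:,0]
print(p)
O=np.zeros((600,800,3),np.uint8)
for i,(n,x,y,k) in enumerate((("scene",250,220,8),("top",265,145,8))):
    im=ctrl.read_camera(n);cv2.imwrite(f"pics/u_{n}.png",im)
    O[:480,400*i:400*i+400]=cv2.resize(im[y:y+60,x:x+50],None,fx=k,fy=k,interpolation=cv2.INTER_CUBIC)
    print(n,(proj(n,[p,p-[0,0,24]])-[x,y])*k+[400*i,0])
cv2.imwrite("pics/u.png",O)
E
```

```text
t: 5.9
position: [607.9, 118.1, 110.8]
tcp_rot: [[-0.003, 1.0, -0.002], [1.0, 0.003, -0.0], [-0.0, -0.002, -1.0]]
ft_force: [-0.3, -0.3, -1.0]
gripper_width: 15.1
grasp_force: 50.0
t: 6.2
position: [608.3, 117.8, 103.3]
tcp_rot: [[-0.003, 1.0, -0.001], [1.0, 0.003, -0.0], [-0.0, -0.001, -1.0]]
ft_force: [1.4, 1.0, -0.2]
gripper_width: 15.7
grasp_force: 50.0
6.2 [608.28898984 117.80184119 103.28736411] [ 1.36798063  0.97027031 -0.20200225]
[608.61317921   7.80231977 103.30105862]
scene [[275.586136   111.71894247]
 [274.77783437 180.98112916]]
top [[579.34499671 191.27787489]
 [577.57416728 212.22534346]]
```

View pics/u.png

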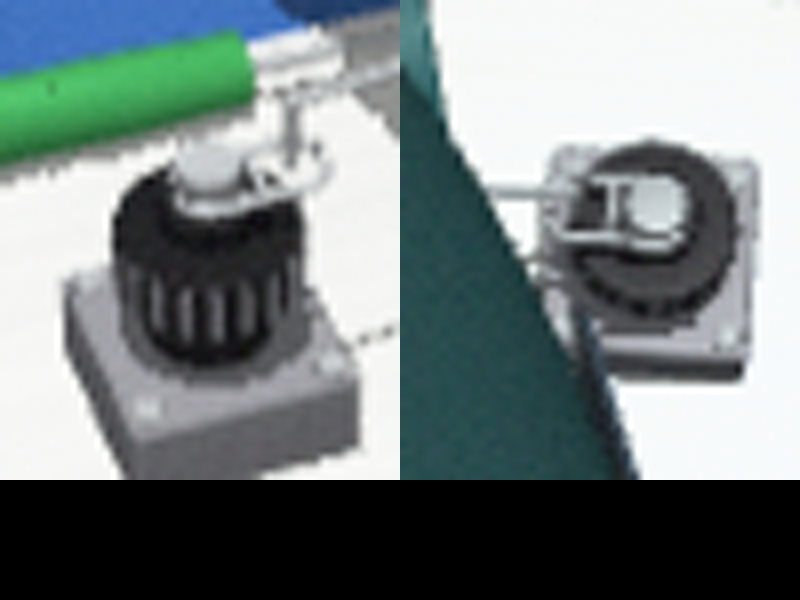

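In the scene crop the hook runs down from (290,95) into the loop window at (290,160). The shank ends over the window in the top crop, at (575,190), and there is no contact force. I'll lower 4 mm more, then pull along +y.

```bash

python3 -m jog '[{"gripper":1,"dx":0,"dy":0,"dz":-0.04,"roll":0},{"gripper":1,"dx":0,"dy":0,"dz":-0.04,"roll":0},{"gripper":1,"dx":0,"dy":0,"dz":-0.04,"roll":0}]' 60
python3 -m jog '[{"gripper":1,"dx":0,"dy":0.04,"dz":0,"roll":0},{"gripper":1,"dx":0,"dy":0.08,"dz":0,"roll":0},{"gripper":1,"dx":0,"dy":0.12,"dz":0,"roll":0}]'
python3 -m jog '[{"gripper":1,"dx":0,"dy":0.04,"dz":0,"roll":0},{"gripper":1,"dx":0,"dy":0.08,"dz":0,"roll":0},{"gripper":1,"dx":0,"dy":0.12,"dz":0,"roll":0},{"gripper":1,"dx":0,"dy":0.16,"dz":0,"roll":0}]'
python3 -c "
from h import *
cv2.imwrite('pics/p1.png',cv2.resize(ctrl.read_camera('scene')[210:300,240:360],(800,600)))"
```

```text
t: 6.6
position: [608.6, 117.9, 99.9]
tcp_rot: [[-0.003, 1.0, -0.0], [1.0, 0.003, 0.0], [0.0, -0.0, -1.0]]
ft_force: [-0.5, 0.3, 0.2]
gripper_width: 15.3
grasp_force: 60.0
t: 6.9
position: [608.4, 129.4, 99.8]
tcp_rot: [[-0.004, 1.0, -0.001], [1.0, 0.004, -0.001], [-0.001, -0.001, -1.0]]
ft_force: [0.8, -8.6, -1.0]
gripper_width: 15.6
grasp_force: 60.0
t: 7.3
position: [608.7, 146.4, 100.0]
tcp_rot: [[-0.003, 1.0, 0.0], [1.0, 0.003, 0.0], [0.0, 0.0, -1.0]]
ft_force: [0.4, -0.4, -1.3]
gripper_width: 15.6
grasp_force: 60.0
```

View pics/p1.png

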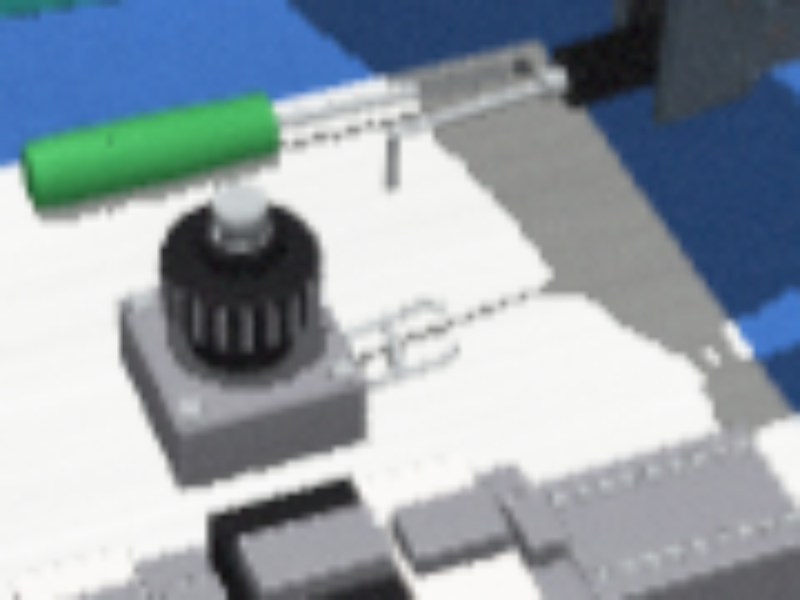

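The clip snapped free (peak around 8.6 N) and lies on the plate beside the box at crop (410,345). The dial is still on the spindle. Now I'll park the pick on the free bench near (430,380).

```bash

python3 -m jog '[{"gripper":1,"dx":0,"dy":0,"dz":0.3,"roll":0},{"gripper":1,"dx":-0.3,"dy":0.3,"dz":0.45,"roll":0},{"gripper":1,"dx":-0.65,"dy":0.65,"dz":0.45,"roll":0},{"gripper":1,"dx":-0.95,"dy":1,"dz":0.45,"roll":0}]' 40
python3 -m jog '[{"gripper":1,"dx":-0.35,"dy":0.35,"dz":0,"roll":0},{"gripper":1,"dx":-0.7,"dy":0.7,"dz":0,"roll":0},{"gripper":1,"dx":-0.84,"dy":1,"dz":0,"roll":0}]'
python3 -m jog '[{"gripper":1,"dx":0,"dy":0.33,"dz":-0.2,"roll":0},{"gripper":1,"dx":0,"dy":0.33,"dz":-0.6,"roll":0},{"gripper":1,"dx":0,"dy":0.33,"dz":-0.9,"roll":0},{"gripper":1,"dx":0,"dy":0.33,"dz":-0.9,"roll":0}]'
```

```text
t: 7.75
position: [512.5, 246.8, 145.5]
tcp_rot: [[-0.002, 1.0, 0.001], [1.0, 0.002, 0.0], [0.0, 0.001, -1.0]]
ft_force: [0.7, 0.5, -0.8]
gripper_width: 15.6
grasp_force: 40.0
t: 8.05
position: [426.7, 347.1, 144.9]
tcp_rot: [[-0.004, 1.0, -0.001], [1.0, 0.004, -0.0], [-0.0, -0.001, -1.0]]
ft_force: [0.7, 0.3, 0.5]
gripper_width: 15.2
grasp_force: 40.0
t: 8.45
position: [427.6, 377.7, 51.7]
tcp_rot: [[-0.004, 1.0, -0.004], [1.0, 0.004, -0.004], [-0.004, -0.004, -1.0]]
ft_force: [-0.0, -0.4, 0.8]
gripper_width: 15.8
grasp_force: 40.0
```

```bash

python3 -m jog '[{"gripper":1,"dx":0,"dy":0,"dz":-0.14,"roll":0},{"gripper":1,"dx":0,"dy":0,"dz":-0.28,"roll":0},{"gripper":1,"dx":0,"dy":0,"dz":-0.28,"roll":0},{"gripper":0.4,"dx":0,"dy":0,"dz":-0.28,"roll":0},{"gripper":0.4,"dx":0,"dy":0,"dz":-0.28,"roll":0},{"gripper":0.4,"dx":0,"dy":0,"dz":-0.28,"roll":0},{"gripper":0.4,"dx":0,"dy":0,"dz":-0.28,"roll":0},{"gripper":0.4,"dx":0,"dy":0,"dz":-0.28,"roll":0},{"gripper":0.4,"dx":0,"dy":0,"dz":-0.28,"roll":0}]'
python3 -m jog '[{"gripper":0.2,"dx":0,"dy":0,"dz":0.2,"roll":0},{"gripper":0,"dx":0,"dy":0,"dz":0.6,"roll":0},{"gripper":0,"dx":0,"dy":0,"dz":1,"roll":0}]'
python3 -m jog '[{"gripper":0,"dx":0.3,"dy":-0.4,"dz":0.2,"roll":0},{"gripper":0,"dx":0.5,"dy":-0.8,"dz":0.4,"roll":0},{"gripper":0,"dx":0.6,"dy":-1,"dz":0.6,"roll":0}]'
python3 -c "
from h import *
for n in ('scene','top'): cv2.imwrite(f'pics/q_{n}.png',ctrl.read_camera(n))
a=cv2.imread('pics/q_scene.png')[150:350,200:480];b=cv2.imread('pics/q_top.png')[130:290,80:360]
O=np.zeros((600,800,3),np.uint8);O[:300,:420]=cv2.resize(a,(420,300));O[300:,:525]=cv2.resize(b,(525,300))
O[:300,430:]=cv2.resize(cv2.imread('pics/q_scene.png')[225:285,250:324],(370,300))
cv2.imwrite('pics/q.png',O)"
```

```text
t: 9.35
position: [429.7, 378.9, 27.1]
tcp_rot: [[-0.003, 1.0, 0.0], [1.0, 0.003, 0.0], [0.0, 0.0, -1.0]]
ft_force: [-0.3, -0.0, -0.3]
gripper_width: 54.6
grasp_force: 0.0
t: 9.65
position: [429.1, 378.5, 127.6]
tcp_rot: [[-0.003, 1.0, -0.001], [1.0, 0.003, -0.001], [-0.001, -0.001, -1.0]]
ft_force: [0.2, 0.1, 0.4]
gripper_width: 75.7
grasp_force: 0.0
t: 9.95
position: [490.5, 276.8, 187.9]
tcp_rot: [[-0.002, 1.0, 0.0], [1.0, 0.002, -0.0], [-0.0, 0.0, -1.0]]
ft_force: [0.1, 0.4, 0.6]
gripper_width: 91.0
grasp_force: 0.0
```

View pics/q.png

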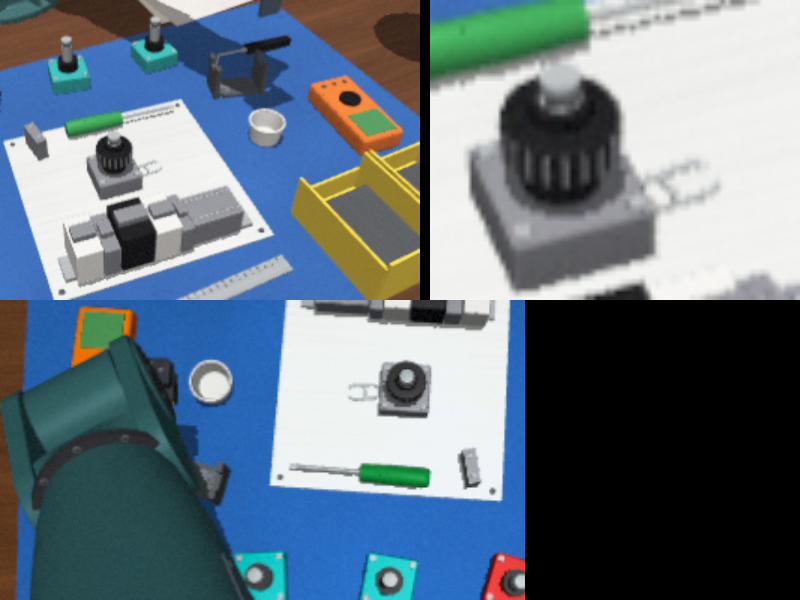

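The pick lies on the bench behind the rest, and the clip lies on the plate next to the box, at crop (690,185). Next, the dial.

```bash

python3 -m jog '[{"gripper":0,"dx":0.2,"dy":-0.4,"dz":0,"roll":0},{"gripper":0,"dx":0.4,"dy":-0.8,"dz":0,"roll":0},{"gripper":0,"dx":0.5,"dy":-1,"dz":0,"roll":0}]'
python3 -m jog '[{"gripper":0,"dx":0.2,"dy":-0.4,"dz":0,"roll":0},{"gripper":0,"dx":0.4,"dy":-0.8,"dz":0,"roll":0},{"gripper":0,"dx":0.5,"dy":-1,"dz":0,"roll":0}]'
python3 -m jog '[{"gripper":0,"dx":0.18,"dy":-0.4,"dz":0,"roll":0},{"gripper":0,"dx":0.18,"dy":-0.8,"dz":0,"roll":0},{"gripper":0,"dx":0.18,"dy":-0.91,"dz":0,"roll":0},{"gripper":0,"dx":0.18,"dy":-0.91,"dz":0,"roll":0},{"gripper":0,"dx":0.18,"dy":-0.91,"dz":0,"roll":0}]'
python3 - <<'E'
from h import *
o=ctrl.get_obs();print(o['t'],o['position'])
cv2.imwrite('pics/d_wrist.png',ctrl.read_camera('wrist'))
print(ctrl.look_for("wrist","dial")[:2],proj("wrist",[[608,-14,92],[608,-14,71]]))
E
```

```text
t: 10.35
position: [540.1, 177.3, 186.4]
tcp_rot: [[-0.002, 1.0, -0.0], [1.0, 0.002, -0.0], [-0.0, -0.0, -1.0]]
ft_force: [0.4, -0.0, -0.5]
gripper_width: 91.2
grasp_force: 0.0
t: 10.65
position: [590.4, 77.1, 186.3]
tcp_rot: [[-0.002, 1.0, -0.0], [1.0, 0.002, -0.0], [-0.0, -0.0, -1.0]]
ft_force: [0.1, 0.1, -0.4]
gripper_width: 91.4
grasp_force: 0.0
t: 11.15
position: [607.3, -11.0, 186.5]
tcp_rot: [[-0.003, 1.0, -0.001], [1.0, 0.003, 0.0], [0.0, -0.001, -1.0]]
ft_force: [-0.4, 0.8, -0.3]
gripper_width: 91.1
grasp_force: 0.0
11.15 [607.31163435 -11.04682997 186.4834967 ]
[{'bbox': [244.3, 180.6, 310.8, 241.2], 'score': 0.84}] [[278.14701274 222.83871784]
 [277.99735877 215.85932719]]
```

```bash

python3 -c "
from h import *
a=np.linspace(0,6.28,60)
for y in(-16,-14,-12,-10):
  print(y,[proj('wrist',[[608+25*np.cos(t),y+25*np.sin(t),z] for t in a for z in(51,71)]).min(0)])"
python3 -m jog '[{"gripper":0,"dx":0,"dy":-0.02,"dz":-0.4,"roll":0},{"gripper":0,"dx":0,"dy":-0.02,"dz":-0.75,"roll":0},{"gripper":0,"dx":0,"dy":-0.02,"dz":-0.9,"roll":0},{"gripper":0,"dx":0,"dy":-0.02,"dz":-0.9,"roll":0}]'
```

```text
-16 [array([247.02944336, 183.68552395])]
-14 [array([246.99124438, 181.34049962])]
-12 [array([246.9529108 , 178.98779981])]
-10 [array([246.91444188, 176.62738595])]
t: 11.65
position: [606.4, -13.2, 95.2]
tcp_rot: [[-0.004, 1.0, -0.003], [1.0, 0.004, 0.0], [0.0, -0.003, -1.0]]
ft_force: [-0.2, -0.3, 0.7]
gripper_width: 90.9
grasp_force: 0.0
```

```bash

python3 -m jog '[{"gripper":0,"dx":0,"dy":0,"dz":-0.2,"roll":0},{"gripper":0,"dx":0,"dy":0,"dz":-0.35,"roll":0},{"gripper":0,"dx":0,"dy":0,"dz":-0.35,"roll":0},{"gripper":1,"dx":0,"dy":0,"dz":-0.35,"roll":0},{"gripper":1,"dx":0,"dy":0,"dz":-0.35,"roll":0},{"gripper":1,"dx":0,"dy":0,"dz":-0.35,"roll":0},{"gripper":1,"dx":0,"dy":0,"dz":-0.35,"roll":0},{"gripper":1,"dx":0,"dy":0,"dz":-0.35,"roll":0},{"gripper":1,"dx":0,"dy":0,"dz":-0.35,"roll":0},{"gripper":1,"dx":0,"dy":0,"dz":-0.35,"roll":0},{"gripper":1,"dx":0,"dy":0,"dz":-0.35,"roll":0}]' 25
```

```text
t: 12.75
position: [607.7, -14.1, 62.1]
tcp_rot: [[-0.003, 1.0, 0.0], [1.0, 0.003, -0.0], [-0.0, 0.0, -1.0]]
ft_force: [-1.1, -0.1, 5.1]
gripper_width: 49.7
grasp_force: 25.0
```

```bash

python3 -m jog '[{"gripper":1,"dx":0,"dy":0,"dz":0.1,"roll":0},{"gripper":1,"dx":0,"dy":0,"dz":0.3,"roll":0},{"gripper":1,"dx":0,"dy":0,"dz":0.5,"roll":0},{"gripper":1,"dx":0,"dy":0,"dz":0.75,"roll":0},{"gripper":1,"dx":0,"dy":0,"dz":0.9,"roll":0}]'
python3 -m jog '[{"gripper":1,"dx":-0.1,"dy":-0.3,"dz":0,"roll":0},{"gripper":1,"dx":-0.25,"dy":-0.65,"dz":0,"roll":0},{"gripper":1,"dx":-0.4,"dy":-1,"dz":0,"roll":0}]'
python3 -m jog '[{"gripper":1,"dx":-0.15,"dy":-0.4,"dz":0,"roll":0},{"gripper":1,"dx":-0.3,"dy":-0.7,"dz":0,"roll":0},{"gripper":1,"dx":-0.4,"dy":-1,"dz":0,"roll":0}]'
python3 -m jog '[{"gripper":1,"dx":-0.15,"dy":-0.4,"dz":0,"roll":0},{"gripper":1,"dx":-0.3,"dy":-0.8,"dz":0,"roll":0},{"gripper":1,"dx":-0.38,"dy":-1,"dz":0,"roll":0}]'
python3 -m jog '[{"gripper":1,"dx":0,"dy":-0.24,"dz":0,"roll":0},{"gripper":1,"dx":0,"dy":-0.24,"dz":0,"roll":0},{"gripper":1,"dx":0,"dy":-0.24,"dz":0,"roll":0}]'
python3 - <<'E'
from h import *
cv2.imwrite('pics/b.png',ctrl.read_camera('scene'))
E
```

```text
t: 13.25
position: [608.2, -14.1, 154.1]
tcp_rot: [[-0.003, 1.0, 0.002], [1.0, 0.003, -0.0], [-0.0, 0.002, -1.0]]
ft_force: [0.3, 0.1, 0.2]
gripper_width: 49.4
grasp_force: 25.0
t: 13.55
position: [567.1, -114.9, 152.3]
tcp_rot: [[-0.004, 1.0, 0.0], [1.0, 0.004, -0.0], [-0.0, 0.0, -1.0]]
ft_force: [1.5, 0.5, -0.8]
gripper_width: 49.9
grasp_force: 25.0
t: 13.85
position: [526.4, -215.3, 152.0]
tcp_rot: [[-0.003, 1.0, -0.0], [1.0, 0.003, 0.0], [0.0, -0.0, -1.0]]
ft_force: [0.4, -0.4, -1.1]
gripper_width: 49.8
grasp_force: 25.0
t: 14.15
position: [488.5, -316.6, 152.2]
tcp_rot: [[-0.002, 1.0, 0.0], [1.0, 0.002, -0.0], [-0.0, 0.0, -1.0]]
ft_force: [0.5, 0.1, -0.3]
gripper_width: 49.6
grasp_force: 25.0
t: 14.45
position: [489.4, -338.1, 151.9]
tcp_rot: [[-0.002, 1.0, -0.0], [1.0, 0.002, 0.0], [0.0, -0.0, -1.0]]
ft_force: [-0.5, 0.7, -0.2]
gripper_width: 49.5
grasp_force: 25.0
```

View pics/b.png

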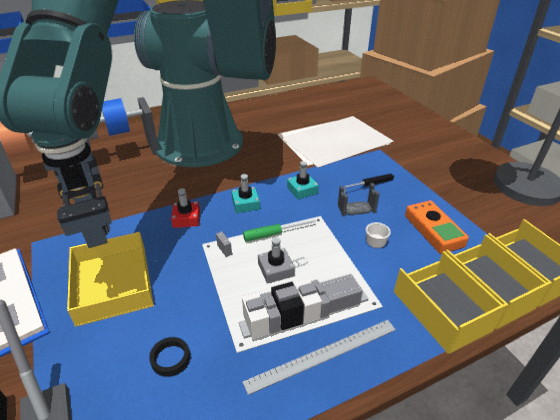

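The dial is off the spindle and held above the bin, with the gripper at (90,220). The clip is still on the plate and the pick is on the bench. I'll lower it now.

```bash

python3 -m jog '[{"gripper":1,"dx":0,"dy":0,"dz":-0.3,"roll":0},{"gripper":1,"dx":0,"dy":0,"dz":-0.65,"roll":0},{"gripper":1,"dx":0,"dy":0,"dz":-0.95,"roll":0},{"gripper":1,"dx":0,"dy":0,"dz":-0.95,"roll":0}]'
python3 -m jog '[{"gripper":1,"dx":0,"dy":0,"dz":-0.14,"roll":0},{"gripper":1,"dx":0,"dy":0,"dz":-0.28,"roll":0},{"gripper":1,"dx":0,"dy":0,"dz":-0.28,"roll":0},{"gripper":1,"dx":0,"dy":0,"dz":-0.28,"roll":0}]'
```

```text
t: 14.9
position: [487.8, -335.7, 53.7]
tcp_rot: [[-0.004, 1.0, -0.005], [1.0, 0.004, 0.004], [0.004, -0.005, -1.0]]
ft_force: [-0.1, 0.6, 0.0]
gripper_width: 49.7
grasp_force: 25.0
t: 15.3
position: [489.8, -338.2, 29.2]
tcp_rot: [[-0.003, 1.0, 0.0], [1.0, 0.003, -0.0], [-0.0, 0.0, -1.0]]
ft_force: [-0.6, -0.0, -0.8]
gripper_width: 49.1
grasp_force: 25.0
```

```bash

python3 -m jog '[{"gripper":1,"dx":0,"dy":0,"dz":-0.03,"roll":0},{"gripper":1,"dx":0,"dy":0,"dz":-0.03,"roll":0},{"gripper":1,"dx":0,"dy":0,"dz":-0.03,"roll":0},{"gripper":0.2,"dx":0,"dy":0,"dz":-0.03,"roll":0},{"gripper":0.2,"dx":0,"dy":0,"dz":-0.03,"roll":0},{"gripper":0.2,"dx":0,"dy":0,"dz":-0.03,"roll":0},{"gripper":0.2,"dx":0,"dy":0,"dz":-0.03,"roll":0},{"gripper":0.2,"dx":0,"dy":0,"dz":-0.03,"roll":0}]'
python3 -m jog '[{"gripper":0.2,"dx":0,"dy":0,"dz":0.3,"roll":0},{"gripper":0.2,"dx":0,"dy":0,"dz":0.7,"roll":0},{"gripper":0.2,"dx":0,"dy":0,"dz":1,"roll":0},{"gripper":0.2,"dx":0,"dy":0,"dz":1,"roll":0}]'
python3 -m jog '[{"gripper":0.2,"dx":0,"dy":0,"dz":0.3,"roll":0},{"gripper":0.2,"dx":0,"dy":0,"dz":0.7,"roll":0},{"gripper":0.2,"dx":0,"dy":0,"dz":1,"roll":0},{"gripper":0.2,"dx":0,"dy":0,"dz":1,"roll":0},{"gripper":0.2,"dx":0,"dy":0,"dz":1,"roll":0}]'
python3 - <<'E'
from h import *
for n in("wrist","scene"):
    ctrl.read_camera(n); r=ctrl.look_for(n,"dial")[:2];print(n,r)
    print(proj(n,[[490,-338,14]]))
E
```

```text
t: 16.1
position: [489.6, -338.1, 26.0]
tcp_rot: [[-0.003, 1.0, 0.0], [1.0, 0.003, -0.0], [-0.0, 0.0, -1.0]]
ft_force: [0.1, -0.3, 0.3]
gripper_width: 73.1
grasp_force: 0.0
t: 16.5
position: [491.5, -339.5, 130.0]
tcp_rot: [[-0.003, 1.0, 0.005], [1.0, 0.003, -0.004], [-0.004, 0.005, -1.0]]
ft_force: [0.3, -0.5, -1.0]
gripper_width: 72.8
grasp_force: 0.0
t: 17.0
position: [489.5, -338.0, 225.5]
tcp_rot: [[-0.003, 1.0, 0.0], [1.0, 0.003, -0.0], [-0.0, 0.0, -1.0]]
ft_force: [-0.4, -0.5, -0.8]
gripper_width: 72.8
grasp_force: 0.0
wrist [{'bbox': [251.0, 168.7, 301.9, 214.9], 'score': 0.95}]
[[278.29409878 191.56913527]]
scene [{'bbox': [99.3, 265.0, 129.2, 292.4], 'score': 0.93}]
[[111.60455374 278.24653738]]
```

The detector finds the dial lying in the bin where I released it, in both the wrist and scene cameras. Handing in.

```bash
python3 -c "
from bench import ctrl
print(ctrl.hand_in())"
```

```text
the job is handed in; nothing more can be done
None
```

The job is handed in (no verdict came back): I pulled the clip out with the pick and it lies on the plate, put the pick down on the bench, and lowered the dial into the bin; robot time was about 17 s of the 66 s allowed.

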